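# Right the planter and offer up the tree stem over it

### The job

The square concrete planter stands upside down: turn it over without dropping it and stand it right way up on the bench top, let go of it, then lift the bare tree stem off its drying board and hold it upright over the planter, its plaster plug centred above the mouth and a few centimetres (2 to 6 cm) clear of the rim. Finish while holding it there, still and level, so that I can put the adhesive in; leave the other things on the bench alone.

Things in the scene. Friction and masses are not known exactly. Their poses are not given: they have to be found in the camera images.
- planter: square cast-concrete planter, about 0.2 kg, 60 x 60 mm outside with straight parallel sides, 66 mm high, walls and base 5 mm thick, mouth 50 x 50 mm. Origin: centre of the outside of its base; z runs from base to mouth (at the start it stands mouth-down on the bench: z points down, origin 66 mm up); x and y square to the sides. Rests steadily on base, rim or any side
- planter_mouth (a point): centre of the planter's mouth, in the plane of the rim, 66 mm from the origin along the planter's z; same axes as the planter
- board: wooden drying board, 100 mm (its x) x 170 mm (its y), fixed to the bench, its top 18 mm above the bench; origin under its centre at bench height. The stem stands on it
- stem: bare tree stem, about 0.1 kg, 190 mm high, standing loose on the drying board: round plaster plug at the foot (diameter 38, 28 mm high), straight vertical trunk, diameter 16 mm, on its axis. Two stub branches reach 30 mm out from the axis, 62 to 112 mm above the foot; above them the trunk is bare. Origin: centre of the plug's underside, z up along the trunk
- stem_top (a point): centre of the trunk's cut top, 190 mm above the stem's origin; same axes as the stem
- secateurs: a pair of secateurs lying flat, about 180 mm long, 16 mm high; origin under its middle. Bystander, left alone
- wire_spool: a spool of binding wire lying flat, diameter 60 mm, 26 mm high; origin under its centre. Bystander, left alone
- plug: a spare plaster plug with no stem in it, diameter 38 mm, 28 mm high, standing on the drying board beside the stem; origin at the centre of its underside. Bystander, left alone
- clay_pot: a round terracotta pot standing mouth-up, diameter 86 mm, 78 mm high; origin at the centre of its underside. Bystander, left alone
- glue_bottle: a white bottle, diameter 54 mm, 170 mm high; origin at the centre of its underside. Bystander, left alone
- jar: a glass jar with a metal cap, diameter 72 mm, 100 mm high; origin at the centre of its underside. Bystander, left alone
- topiary: a finished ball tree in a round clay pot, 207 mm high, up to 90 mm wide; origin at the centre of its underside. Bystander, left alone

How it is judged:
By the outcome, as a careful person would: the job done as asked, in the order asked, and still so for the second after the job is handed in, while the arm keeps its last pose, push and grip.
It also fails if it takes over 72 s, if anything falls off the work surface, if the arm or the gripper's body presses on something with over 40 N, if the wrist force passes 120 N, or if a joint passes its speed limit or range.

### The arm

A 6-joint arm with a two-finger parallel gripper is mounted at the origin on the work surface. World frame = base frame: x ahead of the robot, y to its left, z up, the work surface at z = 0. Lengths are in m, angles in rad, forces in N, time in s.
With the tool pointing down it reaches from about 0.15 to 0.775 m from the base axis. Payload 6.1 kg.
Tool frame: the origin (TCP) lies on the centre line of the jaws, within the pads' length; the fingertips stand 11 mm ahead of it and the grasp point (between the pads) lies 8 mm behind it; z points along the fingers, y is the line along which they close (so a half turn about z gives the same grasp; the last joint's range is limited). The gripper opens to 85 mm and grips with 20 to 120 N. Pads are 22 mm wide; open, the fingers measure 114 mm over their backs; the gripper's body (76 mm by 85 mm) begins 54 mm behind the grasp point. The pads swing forward as they close: fully open they stand 13 mm farther back than shut.
Start: joints at [-1.264, 0.126, -0.04, 1.405, 0, 1.571], TCP at [0.159, -0.5, 0.242] pointing down, gripper open.
Joint ranges: [-2.72, 2.72], [-0.95, 1.95], [-1.27, 1.35], [-1.78, 2.02], [-1.46, 1.47], [-3.14, 3.14]. Speed limits (rad/s): [2.39, 2.39, 3.01, 3.14, 3.14, 3.14].

### API

Orientations are given as a 3x3 rotation matrix whose columns are the frame's x, y, z axes.
In Python, from station import ctrl gives the robot as it stands. The module is installed in compiled form; this text tells all that it offers.
- The arm moves only by the shell command python3 -m pendant 'ROWS' [FORCE]. ROWS is a JSON object whose one key "deltas" holds a list of rows, each an object of numbers: "grip": the opening, from -1 (shut) to 1 (fully open); "x", "y", "z": the shift along the tool's x, y, z in units of 25 mm (1.0 is 25 mm); "wx", "wy", "wz": the turn, a rotation vector about the tool's x, y, z in units of 10 degrees (1.0 is 10 degrees). In form: {"deltas": [{"grip": .., "x": .., "y": .., "z": .., "wx": .., "wy": .., "wz": ..}, ...]}. A call has 1 to 5 rows; each row shifts and turns the commanded pose from where the row before left it, along the tool's axes as they then stand; what a row does not reach is not made up. A row lasts 1/8 s, in which the tool goes at most 62.5 mm and 10.7 degrees, less where a joint would pass 70% of its speed; a pose out of reach is approached as far as the arm can. A call is refused whole if a number of a shift passes 1 or a number of a turn 1, either way. A call with a gripper value outside its range is refused whole. The fingers move at their own pace and stop on an object; FORCE is the grip in N (left out, the last holds). Time passes only in rows, so rows that do not move let the fingers close. It gives the time, the measured TCP pose, the force, the opening and the grip force at its end, in the units of the state.
- ctrl.sense(): the state, without advancing time (a new reading comes with each control period).
- ctrl.grab_frame(name): name is "scene" or "top" or "wrist"; returns a dict with "img" (480x640x3 uint8, red, green, blue), "fx", "fy", "cx", "cy" (pixels), "rvec" (rotation vector, rad) and "tvec" (3), from world to camera coordinates, as OpenCV has them. Camera axes: x right, y down, z forward; pixel columns grow to the right and rows downward; lengths in m; the calibration is good to about 2 mm. A picture is of the moment at which its call begins. There is no depth.
- ctrl.close_job(): hands the job in; it is judged then, once.
The state is a dict: "clock": time; "joint_pos": joint angles; "qd": joint speeds; "tau": joint torques, N m; "tcp_pos": TCP position; "tool_rot": TCP orientation; "ft_force": force on the tool from outside, world axes, zero at the start; "moment": the same for the moment, N m; "finger_gap": finger opening in m; "grip_force": force on a finger pad.
Only numpy, scipy, OpenCV 4.12 (cv2) and the standard library are available. Lean on these libraries where they do the work, as an engineer would, in place of code of your own. Each camera call takes 0.05 s, during which the arm holds its last target. There are 200 camera calls.

## Working session

There is one attempt and no reset: what is moved stays moved. The work goes in short steps, Python scripts to look and compute and a shell command to move; the robot and the scene stay as the last step left them, time stands still between calls to the robot, and variables do not carry over. Pictures are saved under pics/ and viewed, at most 10 in all, crops included, and the job is handed in when it is done.

```bash
mkdir -p pics; cat > h.py <<'E'
import numpy as np, cv2
from station import ctrl
def cam(f):
    R,_=cv2.Rodrigues(np.array(f["rvec"],float)); t=np.array(f["tvec"],float).ravel()
    return R,t,-R.T@t
def ray(f,u,v):
    R,t,c=cam(f); d=R.T@np.array([(u-f["cx"])/f["fx"],(v-f["cy"])/f["fy"],1.]); return c,d
def onz(f,u,v,z):
    c,d=ray(f,u,v); return c+d*(z-c[2])/d[2]
def proj(f,p):
    R,t,c=cam(f); q=R@np.array(p,float)+t; return np.array([f["fx"]*q[0]/q[2]+f["cx"],f["fy"]*q[1]/q[2]+f["cy"]])
def save(f,n): cv2.imwrite("pics/"+n+".png",f["img"][:,:,::-1])
E
python3 - <<'E'
from h import *
for n in("scene","top"):
    f=ctrl.grab_frame(n); save(f,n+"0"); np.save(n+"0.npy",f,allow_pickle=True); print(n,cam(f)[2],f["fx"])
s=ctrl.sense(); print(s)
E
```

```text
scene [ 1.19017786 -0.59511057  0.65432789] 455.11690715095244
top [ 0.45653607 -0.07309204  1.06928077] 468.51782476117666
{'clock': 0.1, 'joint_pos': array([-1.26402989e+00,  1.26339790e-01, -4.04605141e-02,  1.40535319e+00,
        1.31911035e-05,  1.57079495e+00]), 'qd': array([ 5.53266006e-05,  1.31199580e-06,  2.06265521e-03, -4.33195206e-04,
       -2.70082817e-04,  1.16167597e-03]), 'tau': array([-3.41744326e-04, -4.36900735e+01,  3.53608847e+01,  1.35564571e-02,
        9.00603709e-05, -1.65421477e-05]), 'tcp_pos': array([ 0.15844787, -0.50019264,  0.24161704]), 'tool_rot': array([[ 9.53314604e-01,  3.01978655e-01, -3.97258863e-04],
       [ 3.01978916e-01, -9.53313721e-01,  1.29779135e-03],
       [ 1.31929603e-05, -1.35716724e-03, -9.99999079e-01]]), 'ft_force': array([-1.36328659, -1.29894999,  0.20089481]), 'moment': array([-0.03341077, -0.00807674,  0.00866323]), 'grip_force': 0.0, 'finger_gap': 0.08529497824919921}
```

View pics/scene0.png

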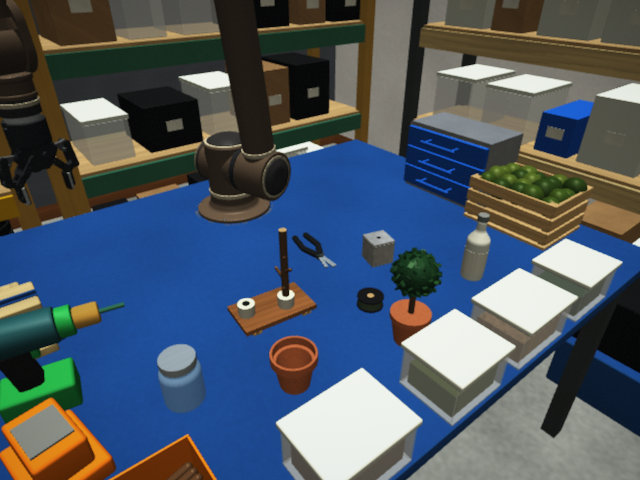

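View pics/top0.png

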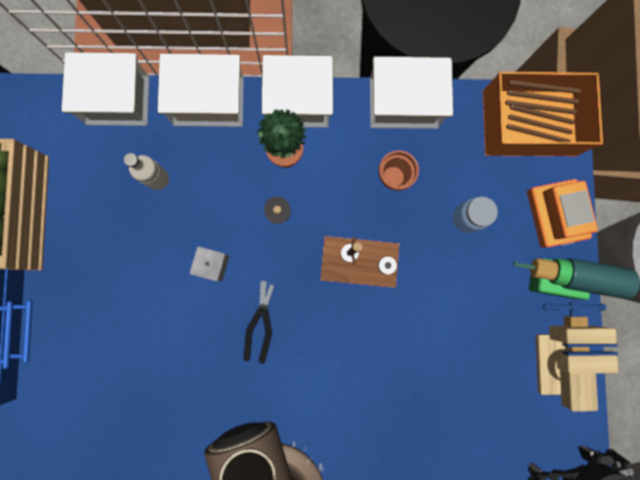

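The scene view shows the planter at (378,248), the stem at (285,300) with its top at (283,232), the secateurs at (313,248) and the spool at (370,298). In the top view the planter is at (209,263), the stem at (350,252), the spare plug at (388,265), the spool at (277,210) and the pot at (399,170).

```bash
python3 - <<'E'
from h import *
t=np.load("top0.npy",allow_pickle=True).item(); s=np.load("scene0.npy",allow_pickle=True).item()
a=t["img"][235:295,180:410]; b=s["img"][215:345,220:410]
im=np.zeros((210+390+0,800,3),np.uint8)
A=cv2.resize(a,None,fx=3.4,fy=3.4)[:210,:782]; B=cv2.resize(b,None,fx=3,fy=3)
im[:A.shape[0],:A.shape[1]]=A; im[210:210+390,:570]=B
cv2.imwrite("pics/z.png",im[:,:,::-1])
# planter top face
hsv=cv2.cvtColor(t["img"],cv2.COLOR_RGB2HSV)
for vmin in(100,120,140):
    m=((hsv[:,:,1]<60)&(hsv[:,:,2]>vmin)).astype(np.uint8); r=np.zeros_like(m); r[235:295,180:240]=1; m*=r
    c=max(cv2.findContours(m,0,1)[0],key=cv2.contourArea)
    w=np.array([onz(t,u,v,.066)[:2] for u,v in c[:,0,:]+0.0],np.float32)
    print(vmin,cv2.minAreaRect(w),cv2.contourArea(c))
# white plugs
m=((hsv[:,:,1]<70)&(hsv[:,:,2]>150)).astype(np.uint8); r=np.zeros_like(m); r[235:290,320:402]=1; m*=r
for c in cv2.findContours(m,0,1)[0]:
    if cv2.contourArea(c)<20: continue
    (u,v),R=cv2.minEnclosingCircle(c); print("plug",u,v,R,onz(t,u,v,.046),R/t["fx"]*(1.02))
E
```

```text
100 ((0.5019967555999756, 0.14015763998031616), (0.061575472354888916, 0.060693856328725815), 75.13519287109375) 777.0
120 ((0.5021433234214783, 0.14070996642112732), (0.0604325607419014, 0.060693856328725815), 75.13519287109375) 762.5
140 ((0.5022567510604858, 0.14132383465766907), (0.05911322310566902, 0.06075705960392952), 74.85443878173828) 744.5
plug 387.46429443359375 264.8571472167969 9.488065719604492 [ 0.49996206 -0.24868936  0.046     ] 0.02065626220075998
plug 349.0 252.5 9.500100135803223 [ 0.52694177 -0.16434395  0.046     ] 0.020682462067390377
```

View pics/z.png

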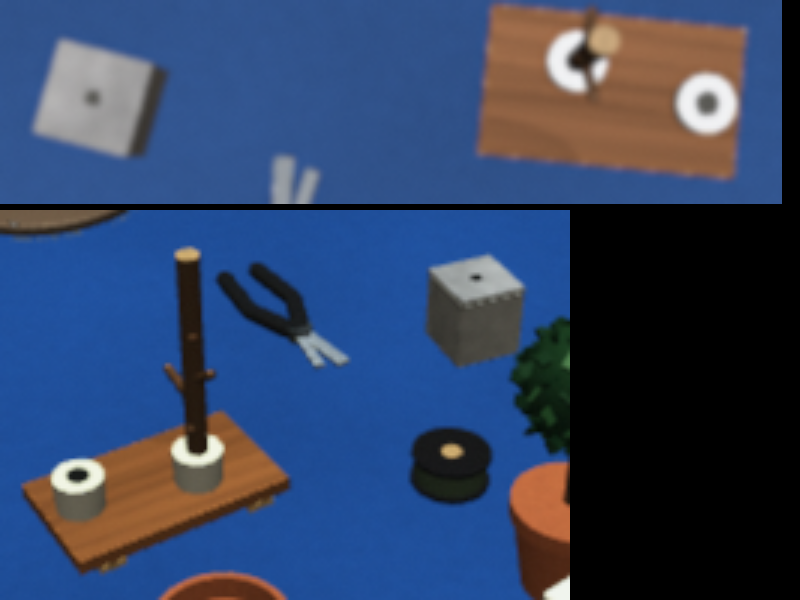

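Crop: the planter's top face is clean, with its centre at about (207,264) in the top view. The stem's plug is at (349,252) and its cut top at (357.6,247). The branches run along world x.

```bash
cat >> h.py <<'E'
from scipy.spatial.transform import Rotation as Ro
TH=np.radians(75.1); U=np.array([np.cos(TH),np.sin(TH),0]); V=np.array([np.sin(TH),-np.cos(TH),0]); Z=np.array([0,0,1.])
def Rl(deg):  # lean: tool z points down, tilted toward +U by deg ; tool y = V
    a=np.radians(deg); z=-Z*np.cos(a)+U*np.sin(a); return np.c_[np.cross(V,z),V,z]
def plan(p,R,order="rt"):
    s=ctrl.sense(); p0,R0=np.array(s["tcp_pos"]),np.array(s["tool_rot"])
    rv=Ro.from_matrix(R0.T@R).as_rotvec(degrees=True)/10
    d=(np.array(p)-p0)/.025
    tr=(R0 if order=="tr" else R).T@d
    print(order,"rot",rv.round(3),"|",round(np.linalg.norm(rv),2),"trans",tr.round(3))
def st():
    s=ctrl.sense(); print(round(s["clock"],2),s["tcp_pos"].round(4),s["joint_pos"].round(2),s["ft_force"].round(1),round(s["finger_gap"],4),round(s["grip_force"],1))
E
python3 - <<'E'
from h import *
t=np.load("top0.npy",allow_pickle=True).item(); s=np.load("scene0.npy",allow_pickle=True).item()
print("stemtop",onz(t,357.6,246.8,.208),onz(s,220+187/3,215+(255-210)/3,.208))
print("bottle top",onz(t,131,159,.17),"tip sec",onz(t,265,284,.01),"spool",onz(t,277,210,.026),"topiary",onz(t,283,130,.16))
print("planter scene",onz(s,220+477/3,215+(280-210)/3,.066), proj(s,[.527,-.1645,.046]))
print(Rl(0))
C=np.array([.502,.1405,.033]); R=Rl(-45); h=C+R[:,2]*(.008-.10)
print(h); plan(h+[0,0,.11],R,"tr")
E
```

```text
stemtop [ 0.52638507 -0.16589665  0.208     ] [ 0.52971884 -0.1656679   0.208     ]
bottle top [0.69928866 0.26936104 0.17      ] tip sec [0.45825851 0.02171838 0.01      ] spool [ 0.62364387 -0.0046388   0.026     ] topiary [ 0.76337844 -0.02386971  0.16      ]
planter scene [0.5069641  0.13846984 0.066     ] [285.32738077 294.11862141]
[[ 0.25713279  0.96637608  0.        ]
 [ 0.96637608 -0.25713279  0.        ]
 [ 0.          0.         -1.        ]]
[0.51872747 0.20336646 0.09805382]
tr rot [-2.262 -4.112 -5.441] | 7.19 trans [ 22.237 -22.475   1.373]
```

```bash

python3 -m pendant '{"deltas":[{"grip":1,"x":1,"y":-1},{"grip":1,"x":1,"y":-1},{"grip":1,"x":1,"y":-1},{"grip":1,"x":1,"y":-1},{"grip":1,"x":1,"y":-1}]}' 40
python3 -m pendant '{"deltas":[{"grip":1,"x":1,"y":-1},{"grip":1,"x":1,"y":-1},{"grip":1,"x":1,"y":-1},{"grip":1,"x":1,"y":-1},{"grip":1,"x":1,"y":-1}]}'
python3 -m pendant '{"deltas":[{"grip":1,"x":1,"y":-1},{"grip":1,"x":1,"y":-1},{"grip":1,"x":1,"y":-1},{"grip":1,"x":1,"y":-1},{"grip":1,"x":1,"y":-1}]}'
python3 -m pendant '{"deltas":[{"grip":1,"x":1,"y":-1},{"grip":1,"x":1,"y":-1},{"grip":1,"x":1,"y":-1},{"grip":1,"x":1,"y":-1},{"grip":1,"x":1,"y":-1}]}'
python3 -m pendant '{"deltas":[{"grip":1,"x":1,"y":-1},{"grip":1,"x":1,"y":-1},{"grip":1}]}'
python3 - <<'E'
from h import *
st(); C=np.array([.503,.1405,.033]); R=Rl(-45); h=C+R[:,2]*(.008-.10)
plan(h+[0,0,.06],R)
E
```

```text
0.1 [ 0.1584 -0.5002  0.2416] [-1.26  0.13 -0.04  1.41  0.    1.57] [-1.4 -1.3  0.2] 0.0853 0.0
rt rot [-2.262 -4.112 -5.441] | 7.19 trans [ 24.222   6.729 -19.495]validation failed for argument at $.de...
validation failed for argument at $.de...
validation failed for argument at $.de...
validation failed for argument at $.de...
validation failed for argument at $.de...
```

```bash

python3 -m pendant '{"deltas":[{"grip":1,"x":1,"y":-1,"z":0,"wx":0,"wy":0,"wz":0},{"grip":1,"x":1,"y":-1,"z":0,"wx":0,"wy":0,"wz":0}]}' 40
```

```text
clock: 0.35
tcp_pos: [0.1912, -0.4369, 0.2416]
tool_rot: [[0.954, 0.301, -0.0], [0.301, -0.954, 0.001], [0.0, -0.001, -1.0]]
ft_force: [0.7, -0.3, 0.1]
finger_gap: 0.0853
grip_force: 0.0
```

```bash

python3 -m pendant '{"deltas":[{"grip":1,"x":1,"y":-1,"z":0,"wx":0,"wy":0,"wz":0},{"grip":1,"x":1,"y":-1,"z":0,"wx":0,"wy":0,"wz":0},{"grip":1,"x":1,"y":-1,"z":0,"wx":0,"wy":0,"wz":0},{"grip":1,"x":1,"y":-1,"z":0,"wx":0,"wy":0,"wz":0},{"grip":1,"x":1,"y":-1,"z":0,"wx":0,"wy":0,"wz":0}]}' | grep tcp
python3 -m pendant '{"deltas":[{"grip":1,"x":1,"y":-1,"z":0,"wx":0,"wy":0,"wz":0},{"grip":1,"x":1,"y":-1,"z":0,"wx":0,"wy":0,"wz":0},{"grip":1,"x":1,"y":-1,"z":0,"wx":0,"wy":0,"wz":0},{"grip":1,"x":1,"y":-1,"z":0,"wx":0,"wy":0,"wz":0},{"grip":1,"x":1,"y":-1,"z":0,"wx":0,"wy":0,"wz":0}]}' | grep tcp
python3 -m pendant '{"deltas":[{"grip":1,"x":1,"y":-1,"z":0,"wx":0,"wy":0,"wz":0},{"grip":1,"x":1,"y":-1,"z":0,"wx":0,"wy":0,"wz":0},{"grip":1,"x":1,"y":-1,"z":0,"wx":0,"wy":0,"wz":0},{"grip":1,"x":1,"y":-1,"z":0,"wx":0,"wy":0,"wz":0},{"grip":1,"x":1,"y":-1,"z":0,"wx":0,"wy":0,"wz":0}]}' | grep tcp
python3 -m pendant '{"deltas":[{"grip":1,"x":1,"y":-1,"z":0,"wx":0,"wy":0,"wz":0},{"grip":1,"x":1,"y":-1,"z":0,"wx":0,"wy":0,"wz":0},{"grip":1,"x":1,"y":-1,"z":0,"wx":0,"wy":0,"wz":0},{"grip":1,"x":1,"y":-1,"z":0,"wx":0,"wy":0,"wz":0},{"grip":1,"x":0,"y":0,"z":0,"wx":0,"wy":0,"wz":0}]}' | grep tcp
python3 - <<'E'
from h import *
st(); C=np.array([.503,.1405,.033]); R=Rl(-45); h=C+R[:,2]*(.008-.10)
plan(h+[0,0,.06],R)
E
```

```text
tcp_pos: [0.2727, -0.2796, 0.242]
tcp_pos: [0.3541, -0.1227, 0.2421]
tcp_pos: [0.4356, 0.0342, 0.242]
tcp_pos: [0.501, 0.1599, 0.2412]
2.85 [0.501  0.1599 0.2412] [ 0.31  0.13 -0.04  1.4   0.    3.14] [-0.6  0.  -0. ] 0.0854 0.0
rt rot [-2.254 -4.104 -5.424] | 7.16 trans [3.675 0.276 1.027]
```

```bash

python3 -m pendant '{"deltas":[{"grip":1,"x":0,"y":0,"z":0,"wx":-0.282,"wy":-0.513,"wz":-0.678},{"grip":1,"x":0,"y":0,"z":0,"wx":-0.282,"wy":-0.513,"wz":-0.678},{"grip":1,"x":0,"y":0,"z":0,"wx":-0.282,"wy":-0.513,"wz":-0.678},{"grip":1,"x":0,"y":0,"z":0,"wx":-0.282,"wy":-0.513,"wz":-0.678}]}' | grep tcp
python3 -m pendant '{"deltas":[{"grip":1,"x":0,"y":0,"z":0,"wx":-0.282,"wy":-0.513,"wz":-0.678},{"grip":1,"x":0,"y":0,"z":0,"wx":-0.282,"wy":-0.513,"wz":-0.678},{"grip":1,"x":0,"y":0,"z":0,"wx":-0.282,"wy":-0.513,"wz":-0.678},{"grip":1,"x":0,"y":0,"z":0,"wx":-0.282,"wy":-0.513,"wz":-0.678},{"grip":1,"x":0,"y":0,"z":0,"wx":0,"wy":0,"wz":0}]}' | grep tcp
python3 - <<'E'
from h import *
st(); C=np.array([.503,.1405,.033]); R=Rl(-45); h=C+R[:,2]*(.008-.10)
plan(h+[0,0,.06],R);plan(h,R);plan(C+R[:,2]*.008,R)
E
```

```text
tcp_pos: [0.5005, 0.1573, 0.2425]
tcp_pos: [0.5, 0.1586, 0.2408]
3.98 [0.5    0.1586 0.2408] [ 0.57  0.57  0.33  1.97 -0.5   2.57] [ 0.2  0.6 -0.3] 0.0856 0.0
rt rot [-0.013  0.011 -0.008] | 0.02 trans [3.706 0.303 0.973]
rt rot [-0.013  0.011 -0.008] | 0.02 trans [5.403 0.303 2.67 ]
rt rot [-0.013  0.011 -0.008] | 0.02 trans [5.403 0.303 6.67 ]
```

```bash

python3 -m pendant '{"deltas":[{"grip":1,"x":0.9,"y":0.05,"z":0.3,"wx":0,"wy":0,"wz":0},{"grip":1,"x":0.9,"y":0.05,"z":0.3,"wx":0,"wy":0,"wz":0},{"grip":1,"x":0.9,"y":0.05,"z":0.3,"wx":0,"wy":0,"wz":0},{"grip":1,"x":0.9,"y":0.05,"z":0.3,"wx":0,"wy":0,"wz":0}]}' | grep tcp
python3 -m pendant '{"deltas":[{"grip":1,"x":0.9,"y":0.05,"z":0.4,"wx":0,"wy":0,"wz":0},{"grip":1,"x":0.9,"y":0.05,"z":0.4,"wx":0,"wy":0,"wz":0},{"grip":1,"x":0,"y":0,"z":0,"wx":0,"wy":0,"wz":0}]}' | grep tcp
python3 - <<'E'
from h import *
st(); C=np.array([.503,.1405,.033]); R=Rl(-45)
plan(C+R[:,2]*.008,R)
for n in("scene","wrist"):
  f=ctrl.grab_frame(n); save(f,n+"1")
a=cv2.imread("pics/scene1.png")[130:370,200:520]; b=cv2.imread("pics/wrist1.png")
cv2.imwrite("pics/c1.png",np.hstack([cv2.resize(a,(480,360)),cv2.resize(b,(320,360))]))
E
```

```text
tcp_pos: [0.5168, 0.1984, 0.1557]
tcp_pos: [0.5231, 0.2146, 0.1091]
4.85 [0.5231 0.2146 0.1091] [ 0.62  0.73  0.3   1.8  -0.47  2.61] [-1.4 -0.   0.4] 0.0854 0.0
rt rot [-0.011  0.014 -0.005] | 0.02 trans [-0.02  -0.017  4.642]
```

View pics/c1.png

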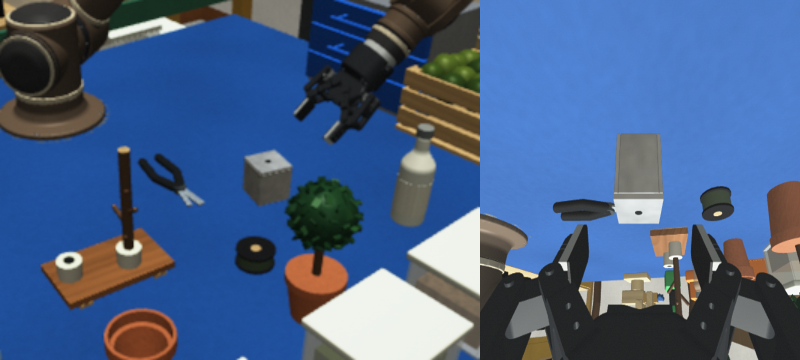

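The wrist view shows the planter square to the jaws and centred between the fingers, at about (638,180) in the composite. The scene view confirms the lean.

```bash

python3 -m pendant '{"deltas":[{"grip":1,"x":0,"y":0,"z":0.93,"wx":0,"wy":0,"wz":0},{"grip":1,"x":0,"y":0,"z":0.93,"wx":0,"wy":0,"wz":0},{"grip":1,"x":0,"y":0,"z":0.93,"wx":0,"wy":0,"wz":0},{"grip":1,"x":0,"y":0,"z":0.93,"wx":0,"wy":0,"wz":0},{"grip":1,"x":0,"y":0,"z":0.9,"wx":0,"wy":0,"wz":0}]}' | egrep "tcp|ft"
python3 -m pendant '{"deltas":[{"grip":0.4,"x":0,"y":0,"z":0,"wx":0,"wy":0,"wz":0},{"grip":0.2,"x":0,"y":0,"z":0,"wx":0,"wy":0,"wz":0},{"grip":0.2,"x":0,"y":0,"z":0,"wx":0,"wy":0,"wz":0},{"grip":0,"x":0,"y":0,"z":0,"wx":0,"wy":0,"wz":0},{"grip":0,"x":0,"y":0,"z":0,"wx":0,"wy":0,"wz":0}]}' 40
python3 - <<'E'
from h import *
st(); C=np.array([.503,.1405,.033]); R=Rl(-45)
plan(C+R[:,2]*.008,R); plan(C+R[:,2]*.008+[0,0,.08],R)
E
```

```text
tcp_pos: [0.5029, 0.135, 0.0307]
ft_force: [-0.3, -1.0, 0.8]
clock: 6.2
tcp_pos: [0.5031, 0.1361, 0.0312]
tool_rot: [[0.185, 0.966, -0.181], [0.683, -0.258, -0.683], [-0.707, 0.003, -0.708]]
ft_force: [-0.6, -0.5, 6.6]
finger_gap: 0.0597
grip_force: 43.7
6.2 [0.5031 0.1361 0.0312] [ 0.54  0.66  0.    1.54 -0.52  2.54] [-0.6 -0.5  6.6] 0.0597 43.7
rt rot [ 0.006 -0.005 -0.017] | 0.02 trans [ 0.068 -0.051  0.148]
rt rot [ 0.006 -0.005 -0.017] | 0.02 trans [-2.194 -0.051 -2.114]
```

```bash

python3 -m pendant '{"deltas":[{"grip":0,"x":-0.5,"y":0,"z":-0.5,"wx":0,"wy":0,"wz":0},{"grip":0,"x":-0.7,"y":0,"z":-0.7,"wx":0,"wy":0,"wz":0},{"grip":0,"x":-1,"y":0,"z":-0.9,"wx":0,"wy":0,"wz":0},{"grip":0,"x":0,"y":0,"z":0,"wx":0,"wy":0,"wz":0}]}' | egrep "tcp|ft|gap"
python3 -m pendant '{"deltas":[{"grip":0,"x":0,"y":0,"z":0,"wx":0,"wy":0.9,"wz":0},{"grip":0,"x":0,"y":0,"z":0,"wx":0,"wy":0.9,"wz":0},{"grip":0,"x":0,"y":0,"z":0,"wx":0,"wy":0.9,"wz":0},{"grip":0,"x":0,"y":0,"z":0,"wx":0,"wy":0.9,"wz":0},{"grip":0,"x":0,"y":0,"z":0,"wx":0,"wy":0.9,"wz":0}]}' | egrep "tcp|ft|gap"
python3 -m pendant '{"deltas":[{"grip":0,"x":0,"y":0,"z":0,"wx":0,"wy":0.9,"wz":0},{"grip":0,"x":0,"y":0,"z":0,"wx":0,"wy":0.9,"wz":0},{"grip":0,"x":0,"y":0,"z":0,"wx":0,"wy":0.9,"wz":0},{"grip":0,"x":0,"y":0,"z":0,"wx":0,"wy":0.9,"wz":0},{"grip":0,"x":0,"y":0,"z":0,"wx":0,"wy":0.9,"wz":0}]}' | egrep "tcp|ft|gap"
python3 - <<'E'
from h import *
st(); R=Rl(45); C=np.array([.503,.1405,.03])
plan(C+R[:,2]*.008,R); 
f=ctrl.grab_frame("scene"); save(f,"s2"); cv2.imwrite("pics/c2.png",cv2.resize(f["img"][130:370,240:500,::-1],None,fx=2,fy=2))
E
```

```text
tcp_pos: [0.5032, 0.1347, 0.1086]
ft_force: [1.4, -0.8, -3.7]
finger_gap: 0.0598
tcp_pos: [0.5019, 0.1341, 0.106]
ft_force: [-0.5, -0.3, -2.9]
finger_gap: 0.0598
tcp_pos: [0.5016, 0.1335, 0.1058]
ft_force: [-0.2, 0.4, -2.9]
finger_gap: 0.0594
7.95 [0.5016 0.1335 0.1058] [-0.14  0.06 -0.62  0.76  0.78  1.75] [-0.2  0.4 -2.9] 0.0594 43.6
rt rot [ 0.023 -0.025 -0.002] | 0.03 trans [-1.943 -0.018  2.667]
```

View pics/c2.png

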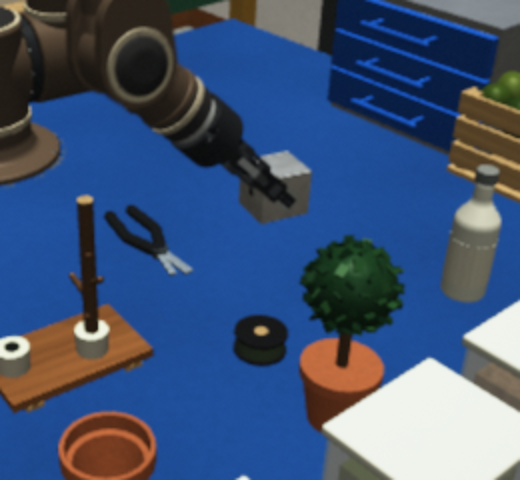

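Held firmly and turned a quarter. The planter at about (275,187) in the crop has a level top face and hangs clear of everything.

```bash

python3 -m pendant '{"deltas":[{"grip":0,"x":-0.7,"y":0,"z":0.7,"wx":0,"wy":0,"wz":0},{"grip":0,"x":-0.7,"y":0,"z":0.7,"wx":0,"wy":0,"wz":0},{"grip":0,"x":-0.5,"y":0,"z":0.5,"wx":0,"wy":0,"wz":0},{"grip":0,"x":-0.25,"y":0,"z":0.25,"wx":0,"wy":0,"wz":0},{"grip":0,"x":0,"y":0,"z":0,"wx":0,"wy":0,"wz":0}]}' | egrep "tcp|ft|gap"
python3 -m pendant '{"deltas":[{"grip":0,"x":-0.03,"y":0,"z":0.03,"wx":0,"wy":0,"wz":0},{"grip":0,"x":0,"y":0,"z":0,"wx":0,"wy":0,"wz":0}]}' | egrep "tcp|ft|gap"
python3 -m pendant '{"deltas":[{"grip":0,"x":-0.03,"y":0,"z":0.03,"wx":0,"wy":0,"wz":0},{"grip":0,"x":0,"y":0,"z":0,"wx":0,"wy":0,"wz":0}]}' | egrep "tcp|ft|gap"
```

```text
tcp_pos: [0.5017, 0.134, 0.0292]
ft_force: [-0.4, -0.7, -1.9]
finger_gap: 0.0592
tcp_pos: [0.5026, 0.1338, 0.0294]
ft_force: [-0.4, -0.3, -2.2]
finger_gap: 0.0596
tcp_pos: [0.5022, 0.1338, 0.0278]
ft_force: [-0.5, 1.1, -2.6]
finger_gap: 0.0593
```

```bash

python3 -m pendant '{"deltas":[{"grip":0,"x":-0.04,"y":0,"z":0.04,"wx":0,"wy":0,"wz":0},{"grip":0,"x":0,"y":0,"z":0,"wx":0,"wy":0,"wz":0}]}' | egrep "tcp|ft"
python3 -m pendant '{"deltas":[{"grip":0,"x":-0.04,"y":0,"z":0.04,"wx":0,"wy":0,"wz":0},{"grip":0,"x":0,"y":0,"z":0,"wx":0,"wy":0,"wz":0}]}' | egrep "tcp|ft"
```

```text
tcp_pos: [0.5021, 0.1338, 0.0262]
ft_force: [-0.5, 0.2, -2.0]
tcp_pos: [0.5025, 0.1342, 0.0262]
ft_force: [-3.5, -0.3, 7.5]
```

```bash

python3 -m pendant '{"deltas":[{"grip":0.6,"x":0,"y":0,"z":0,"wx":0,"wy":0,"wz":0},{"grip":1,"x":0,"y":0,"z":0,"wx":0,"wy":0,"wz":0},{"grip":1,"x":0,"y":0,"z":0,"wx":0,"wy":0,"wz":0},{"grip":1,"x":0,"y":0,"z":0,"wx":0,"wy":0,"wz":0}]}' | egrep "tcp|ft|gap"
python3 -m pendant '{"deltas":[{"grip":1,"x":0,"y":0,"z":-0.5,"wx":0,"wy":0,"wz":0},{"grip":1,"x":0,"y":0,"z":-1,"wx":0,"wy":0,"wz":0},{"grip":1,"x":0,"y":0,"z":-1,"wx":0,"wy":0,"wz":0},{"grip":1,"x":0,"y":0,"z":-1,"wx":0,"wy":0,"wz":0},{"grip":1,"x":0.7,"y":0,"z":-1,"wx":0,"wy":0,"wz":0}]}' | egrep "tcp|ft|gap"
python3 -m pendant '{"deltas":[{"grip":1,"x":0.7,"y":0,"z":-0.7,"wx":0,"wy":0,"wz":0},{"grip":1,"x":0.7,"y":0,"z":-0.7,"wx":0,"wy":0,"wz":0},{"grip":1,"x":0.7,"y":0,"z":-0.7,"wx":0,"wy":0,"wz":0},{"grip":1,"x":0,"y":0,"z":0,"wx":0,"wy":0,"wz":0}]}' | egrep "tcp|ft|gap"
python3 - <<'E'
from h import *
st(); R=Rl(-45); C=np.array([.502,.132,.03]); plan(C+R[:,2]*(.008-.10),R)
f=ctrl.grab_frame("top"); g=ctrl.grab_frame("scene")
t=f; hsv=cv2.cvtColor(t["img"],cv2.COLOR_RGB2HSV)
for vmin in(100,120,140):
    m=((hsv[:,:,1]<60)&(hsv[:,:,2]>vmin)).astype(np.uint8); r=np.zeros_like(m); r[235:300,180:250]=1; m*=r
    c=max(cv2.findContours(m,0,1)[0],key=cv2.contourArea)
    w=np.array([onz(t,u,v,.06)[:2] for u,v in c[:,0,:]+0.0],np.float32); print(cv2.minAreaRect(w))
a=cv2.resize(f["img"][220:310,160:260],(400,360)); b=cv2.resize(g["img"][200:290,330:430],(400,360))
cv2.imwrite("pics/c3.png",np.hstack([a,b])[:,:,::-1])
E
```

```text
tcp_pos: [0.5021, 0.1338, 0.0248]
ft_force: [-0.6, -0.9, 0.1]
finger_gap: 0.0856
tcp_pos: [0.4839, 0.0683, 0.1166]
ft_force: [1.0, -0.1, -0.3]
finger_gap: 0.0852
tcp_pos: [0.4854, 0.0687, 0.1926]
ft_force: [-0.4, -0.0, 0.7]
finger_gap: 0.085
11.25 [0.4854 0.0687 0.1926] [-0.28  0.03 -0.44  1.12  0.79  1.54] [-0.4 -0.   0.7] 0.085 0.0
rt rot [ 0.034 -9.003 -0.016] | 9.0 trans [ 6.451 -0.009 -0.931]
((0.5019429922103882, 0.13165980577468872), (0.06749746948480606, 0.060815177857875824), 75.13544464111328)
((0.5020557045936584, 0.1320841759443283), (0.06661935895681381, 0.060815177857875824), 75.13544464111328)
((0.5022068023681641, 0.13265375792980194), (0.06544071435928345, 0.060815177857875824), 75.13544464111328)
```

View pics/c3.png

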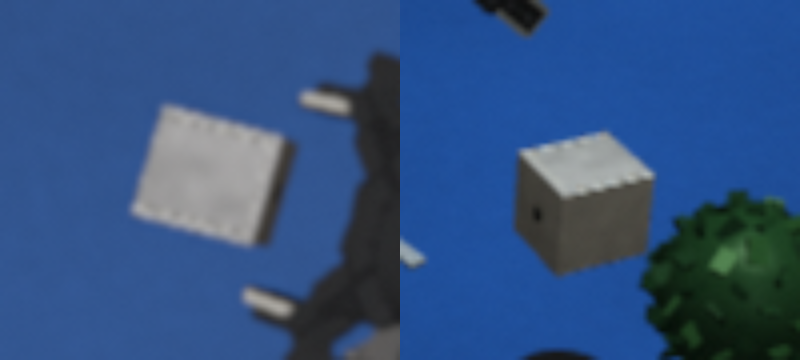

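The planter lies steadily on its side, with the base and its drain hole facing −y. The centre is at (0.502, 0.132) and the measured 66×60 mm fits.

```bash

python3 -m pendant '{"deltas":[{"grip":1,"x":0,"y":0,"z":-0.2,"wx":0,"wy":-0.9,"wz":0},{"grip":1,"x":0,"y":0,"z":-0.2,"wx":0,"wy":-0.9,"wz":0},{"grip":1,"x":0,"y":0,"z":0,"wx":0,"wy":-0.9,"wz":0},{"grip":1,"x":0,"y":0,"z":0,"wx":0,"wy":-0.9,"wz":0},{"grip":1,"x":0,"y":0,"z":0,"wx":0,"wy":-0.9,"wz":0}]}' | egrep "tcp|ft|gap"
python3 -m pendant '{"deltas":[{"grip":1,"x":0,"y":0,"z":0,"wx":0,"wy":-0.9,"wz":0},{"grip":1,"x":0,"y":0,"z":0,"wx":0,"wy":-0.9,"wz":0},{"grip":1,"x":0,"y":0,"z":0,"wx":0,"wy":-0.9,"wz":0},{"grip":1,"x":0,"y":0,"z":-0.2,"wx":0,"wy":-0.9,"wz":0},{"grip":1,"x":0,"y":0,"z":-0.2,"wx":0,"wy":-0.9,"wz":0}]}' | egrep "tcp|ft|gap"
python3 -m pendant '{"deltas":[{"grip":1,"x":0,"y":0,"z":0,"wx":0,"wy":0,"wz":0}]}' | egrep "tcp|ft|gap"
python3 - <<'E'
from h import *
st(); R=Rl(-45); C=np.array([.502,.132,.03]); plan(C+R[:,2]*(.008-.10),R)
E
```

```text
tcp_pos: [0.4825, 0.0626, 0.198]
ft_force: [0.3, -0.4, -0.9]
finger_gap: 0.085
tcp_pos: [0.4841, 0.0681, 0.2064]
ft_force: [-0.3, -0.0, -0.2]
finger_gap: 0.0851
tcp_pos: [0.4838, 0.0692, 0.2028]
ft_force: [0.5, 0.1, -1.0]
finger_gap: 0.0855
12.72 [0.4838 0.0692 0.2028] [ 0.46  0.45  0.07  1.78 -0.56  2.46] [ 0.5  0.1 -1. ] 0.0855 0.0
rt rot [-0.021  0.029  0.024] | 0.04 trans [ 6.736  0.058 -0.643]
```

```bash

python3 -m pendant '{"deltas":[{"grip":1,"x":0.95,"y":0.01,"z":-0.3,"wx":0,"wy":0,"wz":0},{"grip":1,"x":0.95,"y":0.01,"z":-0.34,"wx":0,"wy":0,"wz":0},{"grip":1,"x":0.95,"y":0.01,"z":0,"wx":0,"wy":0,"wz":0},{"grip":1,"x":0.97,"y":0.01,"z":0,"wx":0,"wy":0,"wz":0}]}' | egrep "tcp|ft|gap"
python3 -m pendant '{"deltas":[{"grip":1,"x":0.97,"y":0.01,"z":0,"wx":0,"wy":0,"wz":0},{"grip":1,"x":0.97,"y":0.01,"z":0,"wx":0,"wy":0,"wz":0},{"grip":1,"x":0.97,"y":0,"z":0,"wx":0,"wy":0,"wz":0},{"grip":1,"x":0,"y":0,"z":0,"wx":0,"wy":0,"wz":0}]}' | egrep "tcp|ft|gap"
python3 - <<'E'
from h import *
st(); R=Rl(-45); C=np.array([.502,.132,.03]); plan(C+R[:,2]*.008,R)
E
```

```text
tcp_pos: [0.5059, 0.1443, 0.1502]
ft_force: [1.1, -0.1, 0.4]
finger_gap: 0.0855
tcp_pos: [0.5193, 0.1941, 0.0974]
ft_force: [0.0, 0.6, 1.3]
finger_gap: 0.0851
13.72 [0.5193 0.1941 0.0974] [ 0.6   0.7   0.23  1.75 -0.48  2.59] [0.  0.6 1.3] 0.0851 0.0
rt rot [-0.006  0.009 -0.004] | 0.01 trans [ 0.084 -0.029  4.049]
```

```bash

python3 -m pendant '{"deltas":[{"grip":1,"x":0.03,"y":-0.01,"z":0.85,"wx":0,"wy":0,"wz":0},{"grip":1,"x":0.02,"y":-0.01,"z":0.85,"wx":0,"wy":0,"wz":0},{"grip":1,"x":0.02,"y":0,"z":0.85,"wx":0,"wy":0,"wz":0},{"grip":1,"x":0,"y":0,"z":0.8,"wx":0,"wy":0,"wz":0},{"grip":1,"x":0,"y":0,"z":0.6,"wx":0,"wy":0,"wz":0}]}' | egrep "tcp|ft"
python3 -m pendant '{"deltas":[{"grip":0.4,"x":0,"y":0,"z":0,"wx":0,"wy":0,"wz":0},{"grip":0.2,"x":0,"y":0,"z":0,"wx":0,"wy":0,"wz":0},{"grip":0.2,"x":0,"y":0,"z":0,"wx":0,"wy":0,"wz":0},{"grip":0,"x":0,"y":0,"z":0,"wx":0,"wy":0,"wz":0},{"grip":0,"x":0,"y":0,"z":0,"wx":0,"wy":0,"wz":0}]}' 40
python3 - <<'E'
from h import *
s=ctrl.sense(); st(); print("C in tool",s["tool_rot"].T@(np.array([.502,.132,.03])-s["tcp_pos"]))
E
```

```text
tcp_pos: [0.5012, 0.1262, 0.0285]
ft_force: [-0.1, -0.4, 0.9]
clock: 14.98
tcp_pos: [0.5017, 0.1275, 0.0289]
tool_rot: [[0.185, 0.966, -0.181], [0.683, -0.259, -0.683], [-0.706, 0.002, -0.708]]
ft_force: [1.2, 1.6, 5.4]
finger_gap: 0.0596
grip_force: 41.2
14.97 [0.5017 0.1275 0.0289] [ 0.53  0.65 -0.02  1.52 -0.52  2.53] [1.2 1.6 5.4] 0.0596 41.2
C in tool [ 0.00237516 -0.00086143 -0.00393846]
```

```bash

python3 -m pendant '{"deltas":[{"grip":0,"x":-0.5,"y":0,"z":-0.5,"wx":0,"wy":0,"wz":0},{"grip":0,"x":-0.7,"y":0,"z":-0.7,"wx":0,"wy":0,"wz":0},{"grip":0,"x":-1,"y":0,"z":-1,"wx":0,"wy":0,"wz":0},{"grip":0,"x":0,"y":0,"z":0,"wx":0,"wy":0,"wz":0}]}' | egrep "tcp|ft|gap"
python3 -m pendant '{"deltas":[{"grip":0,"x":0,"y":0,"z":0,"wx":0,"wy":0.9,"wz":0},{"grip":0,"x":0,"y":0,"z":0,"wx":0,"wy":0.9,"wz":0},{"grip":0,"x":0,"y":0,"z":0,"wx":0,"wy":0.9,"wz":0},{"grip":0,"x":0,"y":0,"z":0,"wx":0,"wy":0.9,"wz":0},{"grip":0,"x":0,"y":0,"z":0,"wx":0,"wy":0.9,"wz":0}]}' | egrep "tcp|ft|gap"
python3 -m pendant '{"deltas":[{"grip":0,"x":0,"y":0,"z":0,"wx":0,"wy":0.9,"wz":0},{"grip":0,"x":0,"y":0,"z":0,"wx":0,"wy":0.9,"wz":0},{"grip":0,"x":0,"y":0,"z":0,"wx":0,"wy":0.9,"wz":0},{"grip":0,"x":0,"y":0,"z":0,"wx":0,"wy":0.9,"wz":0},{"grip":0,"x":0,"y":0,"z":0,"wx":0,"wy":0.9,"wz":0}]}' | egrep "tcp|ft|gap"
python3 -m pendant '{"deltas":[{"grip":0,"x":0,"y":0,"z":0,"wx":0,"wy":0,"wz":0}]}' | egrep "tcp|ft|gap"
python3 - <<'E'
from h import *
st(); s=ctrl.sense(); print("C",s["tcp_pos"]+s["tool_rot"]@[.0024,-.0009,-.0039]); plan(s["tcp_pos"],Rl(45))
E
```

```text
tcp_pos: [0.5022, 0.1276, 0.1088]
ft_force: [0.7, 0.4, -2.4]
finger_gap: 0.0599
tcp_pos: [0.5009, 0.127, 0.106]
ft_force: [-0.2, -0.6, -3.0]
finger_gap: 0.0596
tcp_pos: [0.5005, 0.1266, 0.1058]
ft_force: [-0.8, 0.5, -2.3]
finger_gap: 0.0595
tcp_pos: [0.4991, 0.1255, 0.1031]
ft_force: [-0.6, 0.1, -2.1]
finger_gap: 0.0598
16.85 [0.4991 0.1255 0.1031] [-0.15  0.07 -0.61  0.78  0.78  1.73] [-0.6  0.1 -2.1] 0.0598 41.4
C [0.49801054 0.12475136 0.10760745]
rt rot [ 0.007  0.014 -0.042] | 0.04 trans [0. 0. 0.]
```

```bash

python3 -m pendant '{"deltas":[{"grip":0,"x":-0.7,"y":0,"z":0.7,"wx":0,"wy":0,"wz":0},{"grip":0,"x":-0.7,"y":0,"z":0.7,"wx":0,"wy":0,"wz":0},{"grip":0,"x":-0.4,"y":0,"z":0.4,"wx":0,"wy":0,"wz":0},{"grip":0,"x":-0.15,"y":0,"z":0.15,"wx":0,"wy":0,"wz":0},{"grip":0,"x":0,"y":0,"z":0,"wx":0,"wy":0,"wz":0}]}' | egrep "tcp|ft|gap"
python3 -m pendant '{"deltas":[{"grip":0,"x":-0.04,"y":0,"z":0.04,"wx":0,"wy":0,"wz":0},{"grip":0,"x":0,"y":0,"z":0,"wx":0,"wy":0,"wz":0}]}' | egrep "tcp|ft"
python3 -m pendant '{"deltas":[{"grip":0,"x":-0.04,"y":0,"z":0.04,"wx":0,"wy":0,"wz":0},{"grip":0,"x":0,"y":0,"z":0,"wx":0,"wy":0,"wz":0}]}' | egrep "tcp|ft"
```

```text
tcp_pos: [0.5015, 0.1273, 0.0374]
ft_force: [0.2, -0.1, -2.2]
finger_gap: 0.0597
tcp_pos: [0.5017, 0.127, 0.0363]
ft_force: [0.1, -0.1, -1.7]
tcp_pos: [0.5013, 0.127, 0.0344]
ft_force: [0.8, 0.5, -2.1]
```

```bash

python3 -m pendant '{"deltas":[{"grip":0,"x":-0.07,"y":0,"z":0.07,"wx":0,"wy":0,"wz":0},{"grip":0,"x":-0.04,"y":0,"z":0.04,"wx":0,"wy":0,"wz":0},{"grip":0,"x":0,"y":0,"z":0,"wx":0,"wy":0,"wz":0}]}' | egrep "tcp|ft"
python3 -m pendant '{"deltas":[{"grip":0,"x":-0.04,"y":0,"z":0.04,"wx":0,"wy":0,"wz":0},{"grip":0,"x":0,"y":0,"z":0,"wx":0,"wy":0,"wz":0}]}' | egrep "tcp|ft"
```

```text
tcp_pos: [0.5013, 0.1271, 0.0304]
ft_force: [0.1, -0.5, -2.7]
tcp_pos: [0.5019, 0.1274, 0.0304]
ft_force: [-2.4, 0.3, 5.6]
```

Contact. I'll release, retreat and check.

```bash

python3 -m pendant '{"deltas":[{"grip":0.6,"x":0,"y":0,"z":0,"wx":0,"wy":0,"wz":0},{"grip":1,"x":0,"y":0,"z":0,"wx":0,"wy":0,"wz":0},{"grip":1,"x":0,"y":0,"z":0,"wx":0,"wy":0,"wz":0},{"grip":1,"x":0,"y":0,"z":0,"wx":0,"wy":0,"wz":0}]}' | egrep "tcp|ft|gap"
python3 -m pendant '{"deltas":[{"grip":1,"x":0,"y":0,"z":-0.5,"wx":0,"wy":0,"wz":0},{"grip":1,"x":0,"y":0,"z":-1,"wx":0,"wy":0,"wz":0},{"grip":1,"x":0,"y":0,"z":-1,"wx":0,"wy":0,"wz":0},{"grip":1,"x":0,"y":0,"z":-1,"wx":0,"wy":0,"wz":0},{"grip":1,"x":0.7,"y":0,"z":-1,"wx":0,"wy":0,"wz":0}]}' | egrep "tcp|ft|gap"
python3 -m pendant '{"deltas":[{"grip":1,"x":0.8,"y":0,"z":-0.8,"wx":0,"wy":0,"wz":0},{"grip":1,"x":0.8,"y":0,"z":-0.8,"wx":0,"wy":0,"wz":0},{"grip":1,"x":0.9,"y":0,"z":-0.9,"wx":0,"wy":0,"wz":0},{"grip":1,"x":0.9,"y":0,"z":-0.9,"wx":0,"wy":0,"wz":0},{"grip":1,"x":0.9,"y":0,"z":-0.9,"wx":0,"wy":0,"wz":0}]}' | egrep "tcp|ft|gap"
python3 -m pendant '{"deltas":[{"grip":1,"x":0.9,"y":0,"z":-0.9,"wx":0,"wy":0,"wz":0},{"grip":1,"x":0.9,"y":0,"z":-0.9,"wx":0,"wy":0,"wz":0},{"grip":1,"x":0,"y":0,"z":0,"wx":0,"wy":0,"wz":0}]}' | egrep "tcp|ft|gap"
python3 - <<'E'
from h import *
st(); R=Rl(0); plan([.527,-.1645,.30],R)
f=ctrl.grab_frame("top"); g=ctrl.grab_frame("scene"); np.save("top4.npy",f,allow_pickle=True)
t=f; hsv=cv2.cvtColor(t["img"],cv2.COLOR_RGB2HSV)
for vmin in(50,100,130):
    m=((hsv[:,:,1]<70)&(hsv[:,:,2]>vmin)).astype(np.uint8); r=np.zeros_like(m); r[235:300,180:250]=1; m*=r
    c=max(cv2.findContours(m,0,1)[0],key=cv2.contourArea)
    w=np.array([onz(t,u,v,.066)[:2] for u,v in c[:,0,:]+0.0],np.float32); print(cv2.minAreaRect(w))
a=cv2.resize(f["img"][220:310,160:260],(400,360)); b=cv2.resize(g["img"][200:290,330:430],(400,360))
cv2.imwrite("pics/c4.png",np.hstack([a,b])[:,:,::-1])
E
```

```text
tcp_pos: [0.5013, 0.1271, 0.029]
ft_force: [-0.6, -1.3, -0.1]
finger_gap: 0.0856
tcp_pos: [0.4831, 0.0615, 0.1208]
ft_force: [0.3, 0.1, 0.6]
finger_gap: 0.0856
tcp_pos: [0.4834, 0.0622, 0.274]
ft_force: [1.1, -0.0, 0.6]
finger_gap: 0.0855
tcp_pos: [0.4841, 0.062, 0.3389]
ft_force: [0.4, 1.0, -1.2]
finger_gap: 0.0853
20.73 [0.4841 0.062  0.3389] [-0.3  -0.01 -0.15  1.45  0.79  1.52] [ 0.4  1.  -1.2] 0.0853 0.0
rt rot [ 3.700e-02 -4.503e+00 -1.000e-03] | 4.5 trans [-8.315  3.988  1.557]
((0.5003013610839844, 0.12174023687839508), (0.06960330158472061, 0.06155429035425186), 75.52873992919922)
((0.5013560056686401, 0.12582670152187347), (0.061162594705820084, 0.06155429035425186), 75.52873992919922)
((0.5016868710517883, 0.1264995038509369), (0.06028936803340912, 0.061552878469228745), 74.81473541259766)
```

View pics/c4.png

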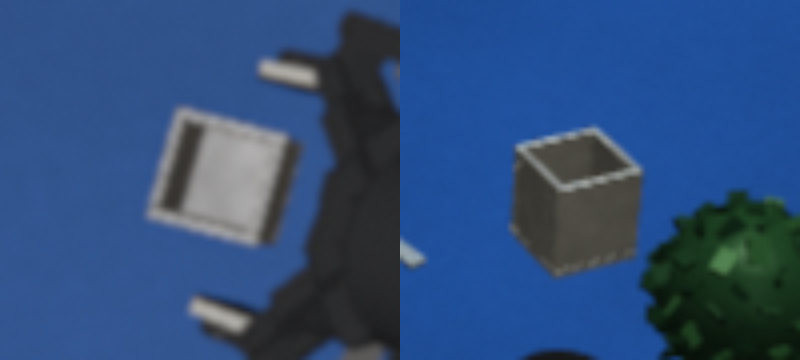

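The planter stands right way up with its mouth on top. Its centre is (0.501, 0.126) and it has been let go.

```bash

python3 -m pendant '{"deltas":[{"grip":1,"x":0,"y":0,"z":0,"wx":0,"wy":-0.9,"wz":0},{"grip":1,"x":0,"y":0,"z":0,"wx":0,"wy":-0.9,"wz":0},{"grip":1,"x":0,"y":0,"z":0,"wx":0,"wy":-0.9,"wz":0},{"grip":1,"x":0,"y":0,"z":0,"wx":0,"wy":-0.9,"wz":0},{"grip":1,"x":0,"y":0,"z":0,"wx":0,"wy":-0.9,"wz":0}]}' | egrep "tcp|ft"
python3 -m pendant '{"deltas":[{"grip":1,"x":-0.9,"y":0.44,"z":0,"wx":0,"wy":0,"wz":0},{"grip":1,"x":-0.9,"y":0.44,"z":0,"wx":0,"wy":0,"wz":0},{"grip":1,"x":-0.9,"y":0.44,"z":0,"wx":0,"wy":0,"wz":0},{"grip":1,"x":-0.9,"y":0.44,"z":0,"wx":0,"wy":0,"wz":0},{"grip":1,"x":-0.9,"y":0.44,"z":0,"wx":0,"wy":0,"wz":0}]}' | egrep "tcp|ft"
python3 -m pendant '{"deltas":[{"grip":1,"x":-0.9,"y":0.44,"z":0.2,"wx":0,"wy":0,"wz":0},{"grip":1,"x":-0.9,"y":0.44,"z":0.2,"wx":0,"wy":0,"wz":0},{"grip":1,"x":-0.9,"y":0.44,"z":0.2,"wx":0,"wy":0,"wz":0},{"grip":1,"x":-0.9,"y":0.44,"z":0.2,"wx":0,"wy":0,"wz":0},{"grip":1,"x":0,"y":0,"z":0,"wx":0,"wy":0,"wz":0}]}' | egrep "tcp|ft"
python3 - <<'E'
from h import *
st(); R=Rl(0); plan([.527,-.1648,.30],R); plan([.527,-.1648,.17],R)
E
```

```text
tcp_pos: [0.4832, 0.062, 0.336]
ft_force: [-0.6, -0.6, -0.8]
tcp_pos: [0.5071, -0.0615, 0.335]
ft_force: [0.2, 0.6, 0.9]
tcp_pos: [0.5261, -0.1602, 0.3143]
ft_force: [0.0, -0.2, 0.2]
22.7 [ 0.5261 -0.1602  0.3143] [-0.3   0.19  0.19  1.58  0.    1.54] [ 0.  -0.2  0.2] 0.0853 0.0
rt rot [-0.012 -0.003 -0.027] | 0.03 trans [-0.17   0.083  0.574]
rt rot [-0.012 -0.003 -0.027] | 0.03 trans [-0.17   0.083  5.774]
```

```bash

python3 -m pendant '{"deltas":[{"grip":1,"x":-0.17,"y":0.08,"z":0.6,"wx":0,"wy":0,"wz":0},{"grip":1,"x":0,"y":0,"z":0.9,"wx":0,"wy":0,"wz":0},{"grip":1,"x":0,"y":0,"z":0.9,"wx":0,"wy":0,"wz":0},{"grip":1,"x":0,"y":0,"z":0.9,"wx":0,"wy":0,"wz":0},{"grip":1,"x":0,"y":0,"z":0.9,"wx":0,"wy":0,"wz":0}]}' | egrep "tcp|ft"
python3 -m pendant '{"deltas":[{"grip":1,"x":0,"y":0,"z":0.9,"wx":0,"wy":0,"wz":0},{"grip":1,"x":0,"y":0,"z":0.65,"wx":0,"wy":0,"wz":0},{"grip":1,"x":0,"y":0,"z":0,"wx":0,"wy":0,"wz":0}]}' | egrep "tcp|ft"
python3 - <<'E'
from h import *
st(); plan([.527,-.1648,.17],Rl(0))
f=ctrl.grab_frame("wrist"); g=ctrl.grab_frame("scene"); print(proj(f,[.527,-.1648,.208]))
a=cv2.resize(f["img"],(400,300)); b=cv2.resize(g["img"][200:320,210:370],(400,300))
cv2.imwrite("pics/c5.png",np.hstack([a,b])[:,:,::-1])
E
```

```text
tcp_pos: [0.5269, -0.1628, 0.2099]
ft_force: [0.4, -0.7, -0.0]
tcp_pos: [0.5265, -0.163, 0.1714]
ft_force: [-0.4, -0.5, 0.4]
23.7 [ 0.5265 -0.163   0.1714] [-0.3   0.18 -0.13  1.26  0.    1.53] [-0.4 -0.5  0.4] 0.0854 0.0
rt rot [-0.007 -0.003 -0.011] | 0.01 trans [-0.065  0.037  0.055]
[325.52804093 373.79745709]
```

View pics/c5.png

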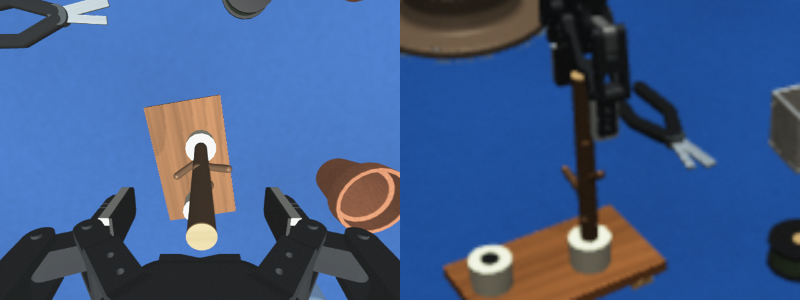

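The trunk's cut top is at (202,236) in the left half, midway between the fingers and where it was predicted. The fingers are above the branches.

```bash

python3 -m pendant '{"deltas":[{"grip":0.3,"x":-0.06,"y":0.03,"z":0,"wx":0,"wy":0,"wz":0},{"grip":-0.2,"x":0,"y":0,"z":0,"wx":0,"wy":0,"wz":0},{"grip":-0.5,"x":0,"y":0,"z":0,"wx":0,"wy":0,"wz":0},{"grip":-0.8,"x":0,"y":0,"z":0,"wx":0,"wy":0,"wz":0},{"grip":-1,"x":0,"y":0,"z":0,"wx":0,"wy":0,"wz":0}]}' 40
python3 -m pendant '{"deltas":[{"grip":-1,"x":0,"y":0,"z":0,"wx":0,"wy":0,"wz":0},{"grip":-1,"x":0,"y":0,"z":0,"wx":0,"wy":0,"wz":0},{"grip":-1,"x":0,"y":0,"z":0,"wx":0,"wy":0,"wz":0}]}'
python3 - <<'E'
from h import *
st(); plan([.501,.126,.17-.018+.066+.04+.03],Rl(0))
E
```

```text
clock: 24.42
tcp_pos: [0.5278, -0.1654, 0.1732]
tool_rot: [[0.26, 0.966, 0.002], [0.966, -0.26, -0.0], [0.0, 0.002, -1.0]]
ft_force: [-1.4, -0.4, 1.2]
finger_gap: 0.0147
grip_force: 39.2
clock: 24.8
tcp_pos: [0.5279, -0.1653, 0.1732]
tool_rot: [[0.26, 0.966, 0.002], [0.966, -0.26, -0.0], [0.0, 0.002, -1.0]]
ft_force: [-1.0, -0.2, 3.4]
finger_gap: 0.0149
grip_force: 39.4
24.8 [ 0.5279 -0.1653  0.1732] [-0.3   0.19 -0.12  1.26  0.    1.53] [-1.  -0.2  3.4] 0.0149 39.4
rt rot [ 0.011 -0.002 -0.015] | 0.02 trans [10.985 -4.036 -4.592]
```

```bash

python3 -m pendant '{"deltas":[{"grip":-1,"x":0,"y":0,"z":-0.3,"wx":0,"wy":0,"wz":0},{"grip":-1,"x":0,"y":0,"z":-0.7,"wx":0,"wy":0,"wz":0},{"grip":-1,"x":0,"y":0,"z":-1,"wx":0,"wy":0,"wz":0},{"grip":-1,"x":0,"y":0,"z":-1,"wx":0,"wy":0,"wz":0},{"grip":-1,"x":0,"y":0,"z":-1,"wx":0,"wy":0,"wz":0}]}' | egrep "tcp|ft|gap"
python3 -m pendant '{"deltas":[{"grip":-1,"x":0.2,"y":-0.07,"z":-0.3,"wx":0,"wy":0,"wz":0},{"grip":-1,"x":0.4,"y":-0.15,"z":0,"wx":0,"wy":0,"wz":0},{"grip":-1,"x":0.6,"y":-0.22,"z":0,"wx":0,"wy":0,"wz":0},{"grip":-1,"x":0.8,"y":-0.3,"z":0,"wx":0,"wy":0,"wz":0},{"grip":-1,"x":0.8,"y":-0.3,"z":0,"wx":0,"wy":0,"wz":0}]}' | egrep "tcp|ft|gap"
python3 -m pendant '{"deltas":[{"grip":-1,"x":0.8,"y":-0.3,"z":0,"wx":0,"wy":0,"wz":0},{"grip":-1,"x":0.8,"y":-0.3,"z":0,"wx":0,"wy":0,"wz":0},{"grip":-1,"x":0.8,"y":-0.3,"z":0,"wx":0,"wy":0,"wz":0},{"grip":-1,"x":0.8,"y":-0.3,"z":0,"wx":0,"wy":0,"wz":0},{"grip":-1,"x":0.8,"y":-0.3,"z":0,"wx":0,"wy":0,"wz":0}]}' | egrep "tcp|ft|gap"
python3 -m pendant '{"deltas":[{"grip":-1,"x":0.8,"y":-0.3,"z":0,"wx":0,"wy":0,"wz":0},{"grip":-1,"x":0.8,"y":-0.3,"z":0,"wx":0,"wy":0,"wz":0},{"grip":-1,"x":0.8,"y":-0.3,"z":0,"wx":0,"wy":0,"wz":0},{"grip":-1,"x":0.6,"y":-0.22,"z":0,"wx":0,"wy":0,"wz":0},{"grip":-1,"x":0.4,"y":-0.15,"z":0,"wx":0,"wy":0,"wz":0}]}' | egrep "tcp|ft|gap"
python3 -m pendant '{"deltas":[{"grip":-1,"x":0.2,"y":-0.08,"z":0,"wx":0,"wy":0,"wz":0},{"grip":-1,"x":0,"y":0,"z":0,"wx":0,"wy":0,"wz":0},{"grip":-1,"x":0,"y":0,"z":0,"wx":0,"wy":0,"wz":0}]}' | egrep "tcp|ft|gap"
python3 - <<'E'
from h import *
st(); plan([.501,.126,.261],Rl(0))
E
```

```text
tcp_pos: [0.5277, -0.1653, 0.2737]
ft_force: [0.8, 0.5, -1.3]
finger_gap: 0.0153
tcp_pos: [0.52, -0.0893, 0.2793]
ft_force: [-0.5, -0.4, -0.8]
finger_gap: 0.0151
tcp_pos: [0.5095, 0.017, 0.2794]
ft_force: [0.4, -0.9, -1.8]
finger_gap: 0.0152
tcp_pos: [0.5013, 0.1068, 0.28]
ft_force: [0.7, -1.0, -1.1]
finger_gap: 0.0148
tcp_pos: [0.5013, 0.1106, 0.2804]
ft_force: [-0.1, 0.3, -1.7]
finger_gap: 0.015
27.68 [0.5013 0.1106 0.2804] [ 0.22  0.11  0.02  1.48 -0.    2.05] [-0.1  0.3 -1.7] 0.015 39.1
rt rot [ 0.01  -0.001 -0.018] | 0.02 trans [ 0.593 -0.17   0.778]
```

```bash

python3 -m pendant '{"deltas":[{"grip":-1,"x":0.3,"y":-0.09,"z":0.35,"wx":0,"wy":0,"wz":0},{"grip":-1,"x":0.29,"y":-0.08,"z":0.35,"wx":0,"wy":0,"wz":0},{"grip":-1,"x":0,"y":0,"z":0.08,"wx":0,"wy":0,"wz":0},{"grip":-1,"x":0,"y":0,"z":0,"wx":0,"wy":0,"wz":0},{"grip":-1,"x":0,"y":0,"z":0,"wx":0,"wy":0,"wz":0}]}' | egrep "tcp|ft|gap"
python3 - <<'E'
from h import *
st(); plan([.501,.126,.261],Rl(0))
f=ctrl.grab_frame("wrist"); g=ctrl.grab_frame("scene"); t=ctrl.grab_frame("top")
for n,k in(("w",f),("s",g),("t",t)): save(k,n+"6"); np.save(n+"6.npy",k,allow_pickle=True)
P=proj(g,[.501,.126,.106]); print(P, proj(g,[.501,.126,.066]), proj(g,[.501,.126,.134]))
x,y=P.astype(int)
b=cv2.resize(g["img"][y-90:y+60,x-67:x+68],(405,450),interpolation=cv2.INTER_CUBIC); a=cv2.resize(f["img"],(395,450))
cv2.imwrite("pics/c6.png",np.hstack([a,b])[:,:,::-1]); print(x-67,y-90)
E
```

```text
tcp_pos: [0.5011, 0.1263, 0.2612]
ft_force: [-0.4, -0.5, -1.2]
finger_gap: 0.0147
28.3 [0.5011 0.1263 0.2612] [ 0.25  0.11 -0.02  1.44 -0.    2.08] [-0.4 -0.5 -1.2] 0.0147 39.1
rt rot [ 0.011 -0.003 -0.015] | 0.02 trans [-0.012  0.     0.006]
[374.81706387 225.08648326] [373.79740228 238.95618916] [375.55403173 215.06205203]
307 135
```

View pics/c6.png

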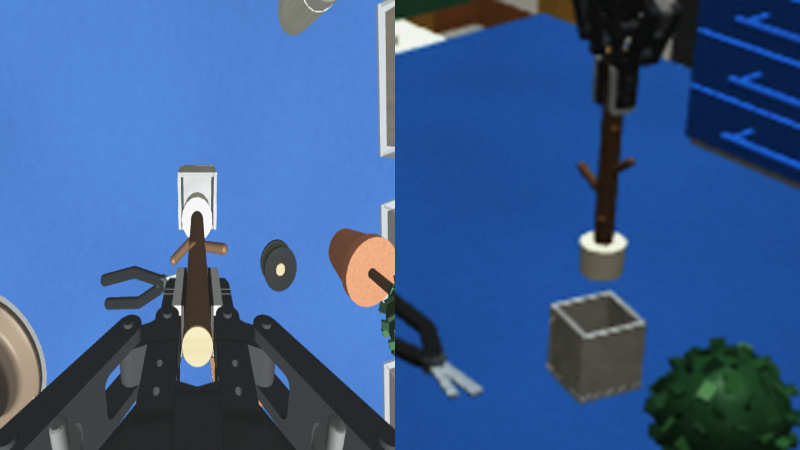

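The stem hangs straight with its plug over the mouth. In the right half the plug is at about (603,257) and the rim centre at about (597,323). I'll check the centring numerically by casting rays from the rim and the plug.

```bash
python3 - <<'E'
from h import *
g=np.load("s6.npy",allow_pickle=True).item()
hsv=cv2.cvtColor(g["img"],cv2.COLOR_RGB2HSV); roi=np.zeros((480,640),np.uint8); roi[228:275,352:396]=1
m=((hsv[:,:,1]<90)).astype(np.uint8)*roi
c=max(cv2.findContours(m,0,1)[0],key=cv2.contourArea); h=cv2.convexHull(c); ap=cv2.approxPolyDP(h,2.5,True)[:,0]
print(ap.tolist())
for p in ap: print(p,onz(g,*p,.066)[:2].round(4),onz(g,*p,0)[:2].round(4))
print("expected rim"); C=np.array([.501,.126,.066])
for a in(1,-1):
  for b in(1,-1): q=C+.03*(a*U+b*V); print(q.round(4),proj(g,q).round(1),proj(g,q-[0,0,.066]).round(1))
# plug white top+body
roi[:]=0; roi[205:232,362:392]=1; m=((hsv[:,:,1]<90)&(hsv[:,:,2]>90)).astype(np.uint8)*roi
c=max(cv2.findContours(m,0,1)[0],key=cv2.contourArea); print("plug box",cv2.boundingRect(c))
R,t,cc=cam(g); r=np.cross([0,0,1],(C-cc)); r/=np.linalg.norm(r); n=np.cross(r,[0,0,1])
Q=np.array([.501,.126,.106]); print([proj(g,Q+s*.019*r+[0,0,.014]).round(1) for s in(1,-1)], proj(g,Q+.019*n).round(1),proj(g,Q-.019*n).round(1), proj(g,Q+.019*n+[0,0,.028]).round(1),proj(g,Q-.019*n+[0,0,.028]).round(1))
# trunk tilt in scene & top via wood top
E
```

```text
[[379, 232], [390, 243], [388, 263], [368, 268], [358, 257], [359, 236]]
[379 232] [0.484  0.1612] [0.4048 0.2461]
[390 243] [0.5402 0.1438] [0.4673 0.2267]
[388 263] [0.6002 0.0754] [0.534  0.1506]
[368 268] [0.5862 0.0248] [0.5185 0.0944]
[358 257] [0.538  0.0381] [0.4648 0.1092]
[359 236] [0.4669 0.1067] [0.3857 0.1855]
expected rim
[0.5377 0.1473 0.066 ] [390.2 242.1] [388.1 264.1]
[0.4797 0.1627 0.066 ] [378.2 231.2] [376.6 252.6]
[0.5223 0.0893 0.066 ] [369.1 247.2] [367.6 269.4]
[0.4643 0.1047 0.066 ] [357.7 235.8] [356.6 257.5]
plug box (368, 212, 17, 17)
[array([367.4, 219.6]), array([383. , 220.6])] [375.1 221.4] [374.5 228.8] [375.8 211.5] [375.3 218.7]
```

```bash
python3 -m pendant '{"deltas":[{"grip":-1,"x":0,"y":0,"z":0,"wx":0,"wy":0,"wz":0},{"grip":-1,"x":0,"y":0,"z":0,"wx":0,"wy":0,"wz":0},{"grip":-1,"x":0,"y":0,"z":0,"wx":0,"wy":0,"wz":0}]}'; python3 -c "
from station import ctrl
print(ctrl.close_job())"
```

```text
clock: 28.82
tcp_pos: [0.501, 0.1263, 0.261]
tool_rot: [[0.26, 0.966, 0.002], [0.966, -0.26, 0.0], [0.0, 0.002, -1.0]]
ft_force: [0.2, -0.1, -1.4]
finger_gap: 0.0151
grip_force: 39.1
the job is handed in; nothing more can be done
None
```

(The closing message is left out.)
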